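# Pulse the sample mill: bayonet lid held half-way to its lock

### The arm

A 6-joint arm with a two-finger parallel gripper is mounted at the origin on the work surface. World frame = base frame: x ahead of the robot, y to its left, z up, the work surface at z = 0. Lengths are in m, angles in rad, forces in N, time in s.
With the tool pointing down it reaches from about 0.425 to 0.95 m from the base axis. Payload 3.5 kg.
Tool frame: the origin (TCP) lies at the very end of the fingers, on their centre line; the grasp point (between the pads) lies ctrl.tcp_to_grasp behind it (ctrl.tcp_to_grasp is the distance from the TCP to the grasp point, in m); z points along the fingers, y is the line along which they close (so a half turn about z gives the same grasp; the last joint's range is limited). The gripper opens to 85 mm and grips with 20 to 120 N. Pads are 22 mm wide; open, the fingers measure 114 mm over their backs; the gripper's body (76 mm by 85 mm) begins 54 mm behind the grasp point. The pads swing forward as they close: fully open they stand 13 mm farther back than shut.
Start: joints at [1.091, 0.286, 1.577, -0, 1.279, -0.15], TCP at [0.219, 0.639, 0.231] pointing down, gripper open.
Joint ranges: [-2.77, 2.77], [-0.9, 2.22], [0.21, 2.48], [-1.53, 4.67], [0.24, 2.81], [-2.84, 2.84]. Speed limits (rad/s): [2.79, 2.79, 3.14, 3.14, 3.14, 3.14].

### API

Orientations are given as a unit quaternion [x, y, z, w].
In Python, from plant import ctrl gives the robot as it stands.
- The arm moves only by the shell command python3 -m inch 'ROWS' [FORCE]. ROWS is JSON, a list of rows, each an object with "slide": the shift along the tool's x, y, z in cm, a list of three; "turn": the turn about the tool's z in rad; "grip": the finger opening in cm, from 0 to 8.54. A call has 1 to 20 rows; each row is the pose to reach, as a shift and turn from the pose commanded when the call began, along the tool's axes at that moment; what a row does not reach only later rows make up. A row lasts 1/10 s, in which the tool goes at most 50 mm and 8.59 degrees, less where a joint would pass 70% of its speed; a pose out of reach is approached as far as the arm can. A call with a gripper value outside its range is refused whole. The fingers move at their own pace and stop on an object; FORCE is the grip in N (left out, the last holds). Time passes only in rows, so rows that repeat a pose let the fingers close. It gives the time, the measured TCP pose, the force, the opening and the grip force at its end, in the units of the state.
- ctrl.get_state(): the state, without advancing time (a new reading comes with each control period).
- ctrl.read_camera(name): name is "scene" or "top"; returns (picture, depth): 400x640x3 uint8, red, green, blue; 400x640 float32, m along the optical axis (not along the pixel's ray), 0 where there is no reading.
- ctrl.camera_info(name): a dict with "K" (3x3 intrinsics, pixels), "camera_from_world" (4x4, takes a point from world to camera coordinates). Camera axes: x right, y down, z forward; pixel columns grow to the right and rows downward; lengths in m; the calibration is good to about 2 mm. A picture is of the moment at which its call begins. camera_info takes no time and is no camera call.
- ctrl.sign_off(): hands the job in; it is judged then, once.
The state is a dict: "time": time; "qpos": joint angles; "dq": joint speeds; "joint_efforts": joint torques, N m; "eef_pos": TCP position; "tcp_rot": TCP orientation; "contact_force": force on the tool from outside, world axes, zero at the start; "wrist_torque": the same for the moment, N m; "opening": opening from 0.0 (shut) to 1.0 (fully open); "finger_force": force on a finger pad.
Only numpy, scipy, OpenCV 4.12 (cv2) and the standard library are available. Lean on these libraries where they do the work, as an engineer would, in place of code of your own. Each camera call takes 0.05 s, during which the arm holds its last target. There are 200 camera calls.

### The job

Pulse-grind the pottery chips in the sample mill: take its lid by the black bar, lower it gently into the collar, bar in line with the two notches, until it sits fully down, then turn it clockwise (from above) until the bar points at the short half-way mark on the rim, about 40 degrees round. Never turn it on to the lock click, where the mill would run on by itself: finish while still gripping the lid and holding it there, fully down, against its return spring. The lid is brittle, so grip and press it lightly, and leave the sherds, the jar and the brush where they lie.

Things in the scene. Friction and masses are not known exactly. Their poses are not given: they have to be found in the camera images.
- lid_bar (a point): Centre of the lid's black bar grip, half-way up it; x along the bar, z up. The bar is 76 mm long (x), 16 thick (y), 34 tall, on a smoked-clear disc 96 mm across and 8 thick: the disc's upper face is 17 mm below this point, its underside 25 mm. At the start the lid stands upright on the table on its spigot, this point 45 mm up. The lid is the same after half a turn.
- lid: The whole lid, 62 mm tall, about 0.16 kg, origin under the centre of its spigot, 45 mm below lid_bar, same axes. The spigot under the disc is 71 mm across, 20 mm long, with a tapered foot. Brittle acrylic: it cracks if squeezed with more than about 60 N per finger, dropped, or knocked on the mill with more than about 70 N; hold it pressed with under 40 N. 25 N of grip is plenty.
- lid_lug (a point): Outer end of one of the lid's two lugs, half-way up it. The lugs stand out from the spigot's foot, one under each end of the bar (+x and -x), 16 mm wide and 8 mm tall, reaching 42 mm from the axis; this one at +x, 39 mm below lid_bar.
- mill_mouth (a point): Centre of the mill's mouth, level with the top of its metal collar, 150 mm above the table; z up, x through the two notches. Collar 118 mm across, bore 77 mm, so the lid has some 3 mm of play each way. With the lid fully down its disc rests on the collar and lid_bar is 25 mm above this point. The lid then turns clockwise only (seen from above): 0 = open, 80 degrees = lock.
- mill: The mill: a grey round bench mill 134 mm across, 150 mm tall, fixed to the table; origin under its centre on the table, axes as mill_mouth. Raised marks on the rim, each twice, opposite one another, show where the bar points: long bar = open (at the notches), short bar = half-way (40 degrees clockwise), twin bars = lock (80 degrees clockwise).
- notch (a point): One of the two notches in the collar's bore, level with the collar's top, 42.5 mm from the axis towards the mill's +x; the other is opposite. Each is 24 mm wide, so a lug has some 5 degrees of play in turning. Either lug fits either notch. The ledge between the notches is 8 mm thick; below it is room for the lugs to turn.
- half_mark (a point): The short half-way mark on the rim of the collar, 40 degrees clockwise from the notch point, 55.5 mm from the axis; a second one is opposite.
- switch_ring (a joint): Sprung ring in the collar that the lugs push clockwise: 0 rad at rest. The lugs meet it when the lid has turned about 0.12 rad, so it reads the lid's turn less 0.12: about 0.58 at half-way. It pushes back with 0.10 N m at 0, 0.14 at half-way: let go, the lid turns back. Rollers resist past about 48 degrees of turn (0.72) and click in at about 80 (1.28).
- base_sherd_mid (a point): Middle of a flat red pot sherd about 85 x 65 x 14 mm lying on the table. Bystander.
- rim_sherd_mid (a point): Middle of a flat brown pot sherd about 60 x 75 x 11 mm lying on the table. Bystander.
- sample_jar_mid (a point): Centre of a small closed jar, 52 mm across and 62 mm tall, standing on the table. Bystander.
- finds_brush: Brush with a wooden handle, 190 mm long, lying on the table; its origin is under its middle. Bystander.
There are look-alikes about, which are no part of the job. There is more than one size of the lid; the job needs the larger. There is more than one size of the mill; the job needs the smaller.

How it is judged:
By the outcome, as a careful person would: the job done as asked, in the order asked, and still so for the second after the job is handed in, while the arm keeps its last pose, push and grip.
It also fails if it takes over 42 s, if anything falls off the work surface, if the arm or the gripper's body presses on something with over 40 N, if the wrist force passes 120 N, or if a joint passes its speed limit or range.

## Working session

There is one attempt and no reset: what is moved stays moved. The work goes in short steps, Python scripts to look and compute and a shell command to move; the robot and the scene stay as the last step left them, time stands still between calls to the robot, and variables do not carry over. Pictures are saved under pics/ and viewed, at most 10 in all, crops included, and the job is handed in when it is done.

```bash
mkdir -p pics; ls
cat > h.py <<'E'
from plant import ctrl
import numpy as np, cv2
def grab(n,tag):
    im,d=ctrl.read_camera(n); cv2.imwrite(f'pics/{tag}.png',im[:,:,::-1]); np.savez(f'{tag}.npz',im=im,d=d); return im,d
def ray(n,u,v):
    c=ctrl.camera_info(n); T=np.linalg.inv(c['camera_from_world']); r=T[:3,:3]@np.linalg.inv(c['K'])@np.array([u,v,1.]); return T[:3,3],r
def onz(n,u,v,z):
    o,r=ray(n,u,v); return o+r*(z-o[2])/r[2]
def proj(n,p):
    c=ctrl.camera_info(n); q=c['camera_from_world']@np.append(p,1); k=c['K']@q[:3]; return k[:2]/k[2]
def cloud(n,d):
    c=ctrl.camera_info(n); T=np.linalg.inv(c['camera_from_world']); v,u=np.mgrid[:400,:640]
    P=np.stack([u,v,np.ones_like(u)],-1)@np.linalg.inv(c['K']).T*d[...,None]
    return P@T[:3,:3].T+T[:3,3]
E
python3 - <<'E'
from h import *
for n in('scene','top'):
    grab(n,n+'0'); print(ctrl.camera_info(n))
print(ctrl.get_state(), ctrl.tcp_to_grasp)
im=np.hstack([cv2.imread(f'pics/{n}0.png') for n in('scene','top')])
E
```

```text
pics
{'K': array([[363.58406701,   0.        , 320.94389693],
       [  0.        , 363.58406701, 204.78943335],
       [  0.        ,   0.        ,   1.        ]]), 'camera_from_world': array([[ 0.721337  ,  0.6925826 ,  0.00150687, -0.38332344],
       [ 0.56913254, -0.59151895, -0.5711335 , -0.22276209],
       [-0.39466579,  0.41283733, -0.82085581,  1.29983371],
       [ 0.        ,  0.        ,  0.        ,  1.        ]])}
{'K': array([[412.1798297 ,   0.        , 315.10204783],
       [  0.        , 412.1798297 , 199.97266759],
       [  0.        ,   0.        ,   1.        ]]), 'camera_from_world': array([[ 1.43152136e-05, -9.99979547e-01, -6.39575385e-03,
         1.16496080e-02],
       [-9.94962409e-01,  6.26923271e-04, -1.00246752e-01,
         5.36382768e-01],
       [ 1.00248711e-01,  6.36496972e-03, -9.94942050e-01,
         1.17469498e+00],
       [ 0.00000000e+00,  0.00000000e+00,  0.00000000e+00,
         1.00000000e+00]])}
{'time': 0.1, 'qpos': array([ 1.09101475e+00,  2.87119628e-01,  1.57805630e+00,  2.38134278e-05,
        1.27861798e+00, -1.50002621e-01]), 'dq': array([-0.00137356, -0.00207013, -0.00478201,  0.00128316,  0.00061972,
        0.00014265]), 'joint_efforts': array([ 4.53273078e-04, -4.07294512e+01, -2.93700814e+01, -1.53066458e-04,
        3.46516434e-03, -5.12398145e-06]), 'eef_pos': array([0.21827224, 0.63809222, 0.23004322]), 'tcp_rot': array([ 1.64146603e-01,  9.86435341e-01, -1.04298051e-03, -3.51717883e-04]), 'contact_force': array([ 0.47344124, -0.10078853, -0.57918629]), 'wrist_torque': array([-0.04698262,  0.04602677, -0.01908051]), 'finger_force': 0.0, 'opening': 1.001518368577046} 0.0187
```

View pics/scene0.png

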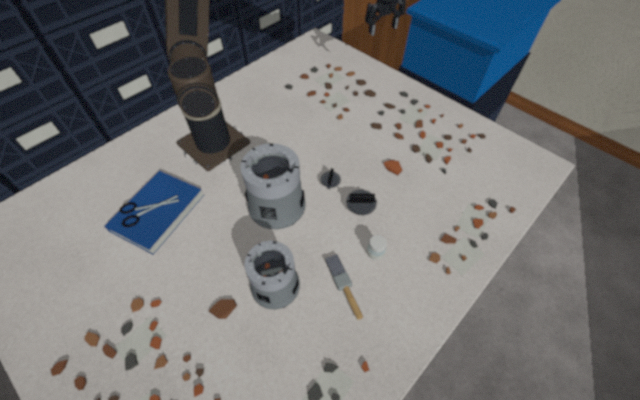

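View pics/top0.png

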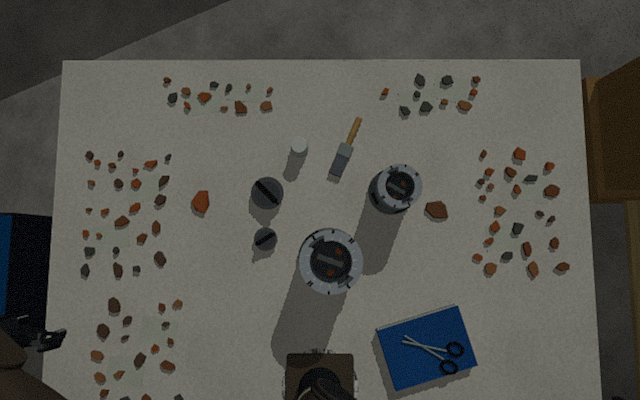

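The scene and top views show two lids: a larger one at top (267,193) / scene (361,203), and a smaller one at top (264,239) / scene (330,178). They also show two mills: a smaller one at top (397,187) / scene (271,275), and a larger one at top (331,261) / scene (271,185). The job needs the larger lid and the smaller mill. I'll confirm with a crop and measure.

Run:
```python
from h import *
t=np.load('top0.npz'); s=np.load('scene0.npz')
im=t['im'][:,:,::-1]
a=cv2.resize(im[140:270,225:295],None,fx=4,fy=4,interpolation=cv2.INTER_CUBIC)
b=cv2.resize(im[140:270,365:430],None,fx=4,fy=4,interpolation=cv2.INTER_CUBIC)
cv2.imwrite('pics/crop1.png',np.clip(np.hstack([a,b])*1.6,0,255).astype(np.uint8))
for n,D in(('top',t),('scene',s)):
    P=cloud(n,D['d']); ok=D['d']>0
    for nm,c in(('lid',(.52,.12)),('smalllid',(.44,.13))):
        pass
    for nm,px in (('lid',dict(top=(267,193),scene=(361,203))),('mill',dict(top=(397,187),scene=(271,265))),('bigmill',dict(top=(331,261),scene=(271,165)))):
        u,v=px[n]; w=45
        Q=P[v-w:v+w,u-w:u+w].reshape(-1,3); k=ok[v-w:v+w,u-w:u+w].ravel(); Q=Q[k]
        h=np.histogram(Q[:,2],bins=np.arange(-.01,.24,.01)); print(n,nm,dict(zip(np.round(h[1][:-1],2),h[0])))
for n,D in(('top',t),('scene',s)):
    P=cloud(n,D['d'])
    for nm,px,zr in (('bar',dict(top=(267,193),scene=(361,200)),(.05,.075)),('disc',dict(top=(267,193),scene=(361,200)),(.022,.036)),('collar',dict(top=(397,187),scene=(271,260)),(.142,.158))):
        u,v=px[n]; m=np.zeros((400,640),bool); m[v-35:v+35,u-35:u+35]=1
        m&=(P[...,2]>zr[0])&(P[...,2]<zr[1])&(D['d']>0)
        Q=P[m]; 
        if len(Q)<6: print(n,nm,len(Q)); continue
        (c,r)=cv2.minEnclosingCircle(Q[:,:2].astype(np.float32)); rc=cv2.minAreaRect(Q[:,:2].astype(np.float32))
        print(n,nm,len(Q),'medz',np.median(Q[:,2]),'circ',c,r,'rect',rc)
```

```text
top lid {np.float64(-0.01): np.int64(3205), np.float64(0.0): np.int64(3669), np.float64(0.01): np.int64(101), np.float64(0.02): np.int64(639), np.float64(0.03): np.int64(185), np.float64(0.04): np.int64(36), np.float64(0.05): np.int64(49), np.float64(0.06): np.int64(157), np.float64(0.07): np.int64(9), np.float64(0.08): np.int64(0), np.float64(0.09): np.int64(0), np.float64(0.1): np.int64(0), np.float64(0.11): np.int64(0), np.float64(0.12): np.int64(0), np.float64(0.13): np.int64(0), np.float64(0.14): np.int64(0), np.float64(0.15): np.int64(0), np.float64(0.16): np.int64(0), np.float64(0.17): np.int64(0), np.float64(0.18): np.int64(0), np.float64(0.19): np.int64(3), np.float64(0.2): np.int64(0), np.float64(0.21): np.int64(0), np.float64(0.22): np.int64(0)}
top mill {np.float64(-0.01): np.int64(2351), np.float64(0.0): np.int64(3462), np.float64(0.01): np.int64(189), np.float64(0.02): np.int64(109), np.float64(0.03): np.int64(40), np.float64(0.04): np.int64(27), np.float64(0.05): np.int64(37), np.float64(0.06): np.int64(60), np.float64(0.07): np.int64(31), np.float64(0.08): np.int64(34
[... 4191 characters left out ...]
 0.11696237325668335), 45.496185302734375)
scene bar 147 medz 0.059967040890771095 circ (0.5558230876922607, 0.15127253532409668) 0.03814392536878586 rect ((0.5563940405845642, 0.15075074136257172), (0.07583290338516235, 0.016897723078727722), 44.526309967041016)
scene disc 433 medz 0.02724022710338836 circ (0.5114966630935669, 0.15354236960411072) 0.091911181807518 rect ((0.5162304639816284, 0.14356285333633423), (0.1745596081018448, 0.09816345572471619), 13.639420509338379)
scene collar 987 medz 0.1492751215550724 circ (0.5596100687980652, -0.2117471992969513) 0.06042380630970001 rect ((0.5611276030540466, -0.21185383200645447), (0.11686761677265167, 0.11762556433677673), 44.1763916015625)
```

View pics/crop1.png

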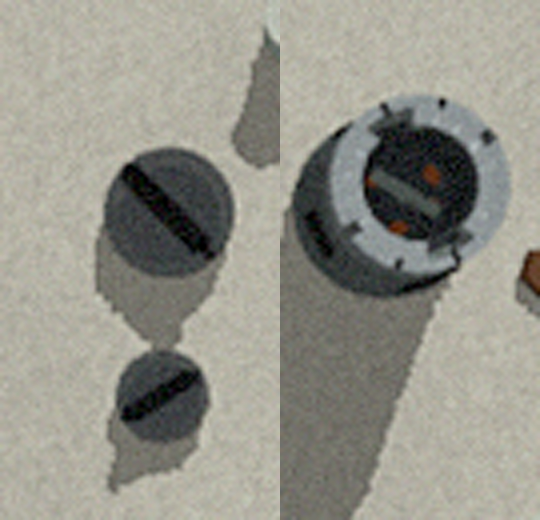

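The crop shows the larger lid at left (168,212), with its bar running from upper left to lower right, and the small lid below it. At right is the smaller mill with a 118 mm collar. Its notches are at (393,122) and (450,240), with the half-way marks just clockwise of them. The measured sizes confirm both (bar 76 mm, collar Ø118 mm). Next I'll measure the notch angle and work out the first move.

```bash
cat >> h.py <<'E'
def yaw():
    from scipy.spatial.transform import Rotation as R
    s=ctrl.get_state(); return R.from_quat(s['tcp_rot']).as_matrix(),s
def go(p,ydeg):
    M,s=yaw(); y=np.degrees(np.arctan2(M[1,0],M[0,0])); d=(y-ydeg+180)%360-180
    print('slide cm',np.round(100*M.T@(np.array(p)-s['eef_pos']),2),'turn',round(np.radians(d),3),'yaw now',round(y,2),'pos',s['eef_pos'].round(4),'z-axis',M[:,2].round(4),'F',s['contact_force'].round(1),'t',round(s['time'],2))
def profile(n,im,c,z,r0,r1):
    g=cv2.cvtColor(im,cv2.COLOR_RGB2GRAY).astype(np.float32); A=np.arange(0,360,1.)
    o=[]
    for a in np.radians(A):
        o.append(np.mean([cv2.getRectSubPix(g,(1,1),tuple(map(float,proj(n,[c[0]+r*np.cos(a),c[1]+r*np.sin(a),z]))))[0,0] for r in np.arange(r0,r1,.001)]))
    return A,np.array(o)
E
python3 - <<'E'
from h import *
for n,c,in(('top',(.5637,-.212)),('scene',(.5603,-.2118))):
    im=np.load(n+'0.npz')['im']
    for r in((.040,.044),(.052,.058)):
        A,o=profile(n,im,c,.15,*r); m=o<np.median(o)*.75
        runs=[];k=0
        lab,nn=__import__('scipy.ndimage').ndimage.label(m)
        print(n,r,[(A[lab==i].min(),A[lab==i].max()) for i in range(1,nn+1)])
M,_=yaw()
go((.558,.1512,.14),43)
E
```

```text
top (0.04, 0.044) [(np.float64(8.0), np.float64(45.0)), (np.float64(184.0), np.float64(220.0))]Traceback (most recent call last):
  File "<stdin>", line 5, in <module>
  File "h.py", line 25, in profile
    o.append(np.mean([cv2.getRectSubPix(g,(1,1),tuple(map(float,proj(n,[c[0]+r*np.cos(a),c[1]+r*np.sin(a),z]))))[0,0] for r in np.arange(r0,r1,.001)]))
                                                                ~~~~^^^^^^^^^^^^^^^^^^^^^^^^^^^^^^^^^^^^^^^^^
  File "h.py", line 10, in proj
    c=ctrl.camera_info(n); q=c['camera_from_world']@np.append(p,1); k=c['K']@q[:3]; return k[:2]/k[2]
ValueError: time passes only in moves, steps and waits
```

```bash
sed -i 's/ctrl.camera_info(n)/info(n)/; s/^def grab/import functools\ninfo=functools.lru_cache(None)(lambda n: ctrl.camera_info(n))\ndef grab/' h.py
python3 - <<'E'
from h import *
from scipy.ndimage import label
for n,c,in(('top',(.5637,-.212)),('scene',(.5603,-.2118))):
    im=np.load(n+'0.npz')['im']
    for r in((.040,.044),(.053,.058)):
        A,o=profile(n,im,c,.15,*r); m=o<np.median(o)*(.75 if r[0]<.05 else .85)
        lab,nn=label(m)
        print(n,r,[(A[lab==i].min(),A[lab==i].max()) for i in range(1,nn+1)])
go((.558,.1512,.14),43)
E
```

```text
top (0.04, 0.044) [(np.float64(8.0), np.float64(45.0)), (np.float64(184.0), np.float64(220.0))]
top (0.053, 0.058) [(np.float64(23.0), np.float64(29.0)), (np.float64(119.0), np.float64(129.0)), (np.float64(161.0), np.float64(166.0)), (np.float64(200.0), np.float64(206.0)), (np.float64(299.0), np.float64(308.0)), (np.float64(342.0), np.float64(347.0))]
scene (0.04, 0.044) [(np.float64(7.0), np.float64(38.0))]
scene (0.053, 0.058) [(np.float64(22.0), np.float64(28.0)), (np.float64(119.0), np.float64(128.0)), (np.float64(161.0), np.float64(165.0)), (np.float64(200.0), np.float64(207.0)), (np.float64(301.0), np.float64(310.0)), (np.float64(344.0), np.float64(347.0))]
slide cm [-47.91 -35.04   9.06] turn 2.061 yaw now 161.1 pos [0.2183 0.6381 0.23  ] z-axis [-0.001  -0.0019 -1.    ] F [ 0.5 -0.1 -0.6] t 0.1
```

```bash
python3 -m inch '[{"slide":[-47.91,-35.04,5],"turn":2.061,"grip":5},{"slide":[-47.91,-35.04,5],"turn":2.061,"grip":5},{"slide":[-47.91,-35.04,5],"turn":2.061,"grip":5},{"slide":[-47.91,-35.04,5],"turn":2.061,"grip":5},{"slide":[-47.91,-35.04,5],"turn":2.061,"grip":5},{"slide":[-47.91,-35.04,5],"turn":2.061,"grip":5},{"slide":[-47.91,-35.04,5],"turn":2.061,"grip":5},{"slide":[-47.91,-35.04,5],"turn":2.061,"grip":5},{"slide":[-47.91,-35.04,5],"turn":2.061,"grip":5},{"slide":[-47.91,-35.04,5],"turn":2.061,"grip":5},{"slide":[-47.91,-35.04,5],"turn":2.061,"grip":5},{"slide":[-47.91,-35.04,9],"turn":2.061,"grip":5},{"slide":[-47.91,-35.04,9],"turn":2.061,"grip":5},{"slide":[-47.91,-35.04,9],"turn":2.061,"grip":5},{"slide":[-47.91,-35.04,9],"turn":2.061,"grip":5},{"slide":[-47.91,-35.04,9],"turn":2.061,"grip":5},{"slide":[-47.91,-35.04,9],"turn":2.061,"grip":5},{"slide":[-47.91,-35.04,9],"turn":2.061,"grip":5}]' 25 | tail -c 600
python3 - <<'E'
from h import *
from scipy.ndimage import label
grab('scene','scene1');grab('top','top1')
im=[cv2.resize(cv2.imread(f'pics/{n}1.png')[a:a+120,b:b+120],(400,400)) for n,a,b in(('scene',130,290),('top',135,210))]
cv2.imwrite('pics/c2.png',np.clip(np.hstack(im)*1.5,0,255).astype(np.uint8))
go((.558,.1512,.032),43)
E
```

```text
time: 1.9
eef_pos: [0.5584, 0.1524, 0.1418]
tcp_rot: [0.93, 0.368, 0.0, 0.0]
contact_force: [-1.0, -0.6, -0.2]
opening: 0.588
finger_force: 0.0
slide cm [-0.11  0.05 10.97] turn 0.002 yaw now 43.09 pos [0.5584 0.1523 0.1417] z-axis [ 7.e-04  0.e+00 -1.e+00] F [ 0.2 -0.3 -1.1] t 2.0
```

View pics/c2.png

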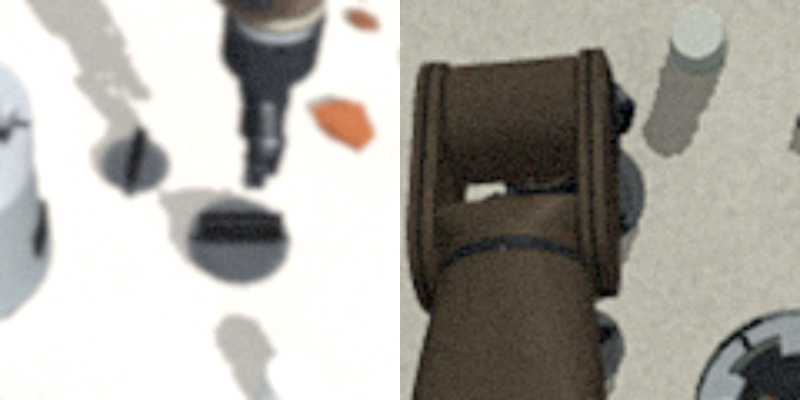

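The left crop shows the fingers above the larger lid's bar, with the fingertip at (262,180) and the bar at (238,225). In the right crop the arm hides the lid. Before going down I'll check that offset against the projection.

```bash
python3 - <<'E'
from h import *
f=lambda p:((proj('scene',np.array(p))-[290,130])*400/120).round(0)
print(f([.5584,.1523,.1417]),f([.558,.1512,.062]),f([.558,.1512,.028]))
E
python3 -m inch '[{"slide":[-0.11,0.05,4],"turn":0,"grip":5},{"slide":[-0.11,0.05,7],"turn":0,"grip":5},{"slide":[-0.11,0.05,7],"turn":0,"grip":5},{"slide":[-0.11,0.05,8.5],"turn":0,"grip":5},{"slide":[-0.11,0.05,9.5],"turn":0,"grip":5},{"slide":[-0.11,0.05,10.2],"turn":0,"grip":5},{"slide":[-0.11,0.05,10.7],"turn":0,"grip":5},{"slide":[-0.11,0.05,10.9],"turn":0,"grip":5},{"slide":[-0.11,0.05,10.9],"turn":0,"grip":5},{"slide":[-0.11,0.05,10.9],"turn":0,"grip":5}]' 25
```

```text
[251. 160.] [241. 216.] [237. 238.]
time: 3.0
eef_pos: [0.5583, 0.1509, 0.0328]
tcp_rot: [0.93, 0.367, 0.0, 0.0]
contact_force: [-0.3, 1.1, 0.4]
opening: 0.585
finger_force: 0.0
```

```bash
python3 -m inch '[{"slide":[0,0,0],"turn":0,"grip":3},{"slide":[0,0,0],"turn":0,"grip":2},{"slide":[0,0,0],"turn":0,"grip":1},{"slide":[0,0,0],"turn":0,"grip":1},{"slide":[0,0,0],"turn":0,"grip":1},{"slide":[0,0,0],"turn":0,"grip":1},{"slide":[0,0,0],"turn":0,"grip":1},{"slide":[0,0,0],"turn":0,"grip":1}]' 25
python3 - <<'E'
from h import *
go((.558,.151,.032),43)
E
```

```text
time: 3.8
eef_pos: [0.5582, 0.1509, 0.0327]
tcp_rot: [0.93, 0.367, 0.0, 0.0]
contact_force: [-0.5, 1.5, 3.9]
opening: 0.182
finger_force: 25.7
slide cm [-0.01 -0.02  0.07] turn 0.0 yaw now 43.02 pos [0.5582 0.1509 0.0327] z-axis [ 6.e-04  1.e-04 -1.e+00] F [-0.5  1.5  3.9] t 3.8
```

```bash
python3 -m inch '[{"slide":[0,0,-0.7],"turn":0,"grip":1},{"slide":[0,0,-2],"turn":0,"grip":1},{"slide":[0,0,-5],"turn":0,"grip":1},{"slide":[0,0,-9],"turn":0,"grip":1},{"slide":[0,0,-13],"turn":0,"grip":1},{"slide":[0,0,-17],"turn":0,"grip":1},{"slide":[-2,2,-19],"turn":0,"grip":1},{"slide":[-4.5,5,-20],"turn":0.05,"grip":1},{"slide":[-7,7.7,-20],"turn":0.1,"grip":1},{"slide":[-9.5,10.4,-20],"turn":0.15,"grip":1},{"slide":[-12,13.1,-20],"turn":0.2,"grip":1},{"slide":[-14.5,15.8,-20],"turn":0.25,"grip":1},{"slide":[-17,18.5,-20],"turn":0.3,"grip":1},{"slide":[-19.5,21.2,-20],"turn":0.332,"grip":1},{"slide":[-22,24,-20],"turn":0.332,"grip":1},{"slide":[-23.7,25.9,-20],"turn":0.332,"grip":1},{"slide":[-24.5,26.8,-20],"turn":0.332,"grip":1},{"slide":[-24.5,26.8,-20],"turn":0.332,"grip":1},{"slide":[-24.5,26.8,-20],"turn":0.332,"grip":1}]' 25
python3 - <<'E'
from h import *
grab('scene','scene2');grab('top','top2')
im=[cv2.resize(cv2.imread(f'pics/{n}2.png')[a:a+120,b:b+120],(400,400)) for n,a,b in(('scene',200,210),('top',130,340))]
cv2.imwrite('pics/c3.png',np.clip(np.hstack(im)*1.5,0,255).astype(np.uint8))
go((.5616,-.212,.2127),24)
s=ctrl.get_state();print(s['finger_force'],s['opening'],s['wrist_torque'])
E
```

```text
time: 5.7
eef_pos: [0.5615, -0.2113, 0.2323]
tcp_rot: [0.978, 0.208, -0.0, -0.0]
contact_force: [-0.3, 0.1, -1.6]
opening: 0.184
finger_force: 25.0
slide cm [-0.05  0.11  1.96] turn 0.001 yaw now 24.08 pos [ 0.5616 -0.2108  0.2323] z-axis [-2.e-04  6.e-04 -1.e+00] F [-1.2  1.1 -1.2] t 5.8
25.009234249591827 0.1832813224930888 [-0.03583837  0.04228935  0.02459032]
```

View pics/c3.png

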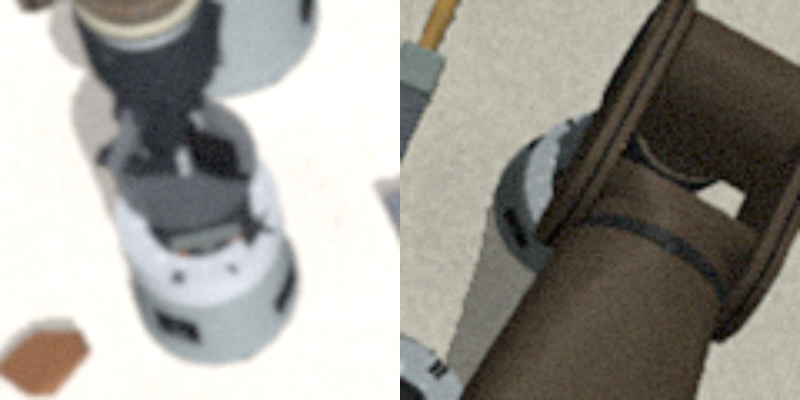

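The left crop shows the lid hanging level above the small mill, with its disc at about (185,170) and one notch at (260,225). In the right crop the arm hides the mill. I'll measure the disc centre from the scene camera's depth and compare it with the same camera's mill centre.

Run:
```python
from h import *
from scipy.optimize import least_squares
def fit(P,m,R,c0,tag):
    # boundary per direction -> circle with known radius
    Q=P[m][:,:2]; d=Q-c0; a=np.degrees(np.arctan2(d[:,1],d[:,0])); r=np.hypot(*d.T)
    E=np.array([Q[(a>=t)&(a<t+10)][np.argmax(r[(a>=t)&(a<t+10)])] for t in range(-180,180,10) if ((a>=t)&(a<t+10)).any()])
    f=least_squares(lambda x:np.hypot(*(E-x[:2]).T)-x[2],[*c0,R],loss='soft_l1',f_scale=.001)
    print(tag,len(Q),f.x.round(4),'z',np.median(P[m][:,2]).round(4)); ang=np.degrees(np.arctan2(*(E-f.x[:2]).T[::-1])).round(); print(dict(zip(ang,((np.hypot(*(E-f.x[:2]).T))*1e3).round(1))))
s0=np.load('scene0.npz');s2=np.load('scene2.npz')
P=cloud('scene',s2['d']);near=np.hypot(P[...,0]-.56,P[...,1]+.212)<.075
print(np.histogram(P[near][:,2],bins=np.arange(.14,.30,.005)))
fit(P,near&(P[...,2]>.221)&(P[...,2]<.235),.048,np.array([.5600,-.2118]),'disc')
P=cloud('scene',s0['d']);near=np.hypot(P[...,0]-.56,P[...,1]+.212)<.075
fit(P,near&(P[...,2]>.145)&(P[...,2]<.156),.059,np.array([.5600,-.2118]),'collar')
near=np.hypot(P[...,0]-.556,P[...,1]-.151)<.06
fit(P,near&(P[...,2]>.022)&(P[...,2]<.034),.048,np.array([.556,.151]),'disc at start')
t0=np.load('top0.npz');P=cloud('top',t0['d'])
near=np.hypot(P[...,0]-.56,P[...,1]+.212)<.075
fit(P,near&(P[...,2]>.145)&(P[...,2]<.156),.059,np.array([.5630,-.2118]),'top collar')
near=np.hypot(P[...,0]-.556,P[...,1]-.151)<.06
fit(P,near&(P[...,2]>.022)&(P[...,2]<.034),.048,np.array([.559,.151]),'top disc at start')
```

```text
(array([ 44, 397, 198,   1,   0,   0,   0,   0,   0,   0,   0,   0,   0,
         0,   0,   2,  66, 625,  21,  18,  23,  24,  27,  54,  80,  13,
         5,  20,  50,  44,  20]), array([0.14 , 0.145, 0.15 , 0.155, 0.16 , 0.165, 0.17 , 0.175, 0.18 ,
       0.185, 0.19 , 0.195, 0.2  , 0.205, 0.21 , 0.215, 0.22 , 0.225,
       0.23 , 0.235, 0.24 , 0.245, 0.25 , 0.255, 0.26 , 0.265, 0.27 ,
       0.275, 0.28 , 0.285, 0.29 , 0.295]))
disc 707 [ 0.5621 -0.2126  0.0477] z 0.2271
{np.float64(-124.0): np.float64(47.5), np.float64(-122.0): np.float64(47.9), np.float64(-112.0): np.float64(47.3), np.float64(-98.0): np.float64(47.7), np.float64(-93.0): np.float64(47.7), np.float64(-73.0): np.float64(47.3), np.float64(-64.0): np.float64(47.7), np.float64(-58.0): np.float64(47.6), np.float64(-43.0): np.float64(48.0), np.float64(-33.0): np.float64(47.7), np.float64(-30.0): np.float64(48.6), np.float64(-17.0): np.float64(47.7), np.float64(-8.0): np.float64(47.7), np.float64(7.0): np.float64(47.7), np.float64(16.0): np.float64(47.0), np.float64(28.0): np.float64(47.6), np.float64(39.0): np.float64(47.
[... 5041 characters left out ...]
4(47.3), np.float64(-5.0): np.float64(47.9), np.float64(2.0): np.float64(47.6), np.float64(20.0): np.float64(47.2), np.float64(27.0): np.float64(46.5), np.float64(35.0): np.float64(47.0), np.float64(40.0): np.float64(47.1), np.float64(56.0): np.float64(47.4), np.float64(64.0): np.float64(46.5), np.float64(71.0): np.float64(47.6), np.float64(82.0): np.float64(48.2), np.float64(100.0): np.float64(47.9), np.float64(108.0): np.float64(46.4), np.float64(119.0): np.float64(47.5), np.float64(125.0): np.float64(46.1), np.float64(132.0): np.float64(47.6), np.float64(145.0): np.float64(46.2), np.float64(151.0): np.float64(47.1), np.float64(169.0): np.float64(47.5), np.float64(173.0): np.float64(47.3)}
```

```bash
python3 -m inch '[{"slide":[-0.1,-0.15,1.5],"turn":0,"grip":1},{"slide":[-0.1,-0.15,3],"turn":0,"grip":1},{"slide":[-0.1,-0.15,4],"turn":0,"grip":1},{"slide":[-0.1,-0.15,4.5],"turn":0,"grip":1},{"slide":[-0.1,-0.15,4.8],"turn":0,"grip":1},{"slide":[-0.1,-0.15,5.0],"turn":0,"grip":1},{"slide":[-0.1,-0.15,5.1],"turn":0,"grip":1},{"slide":[-0.1,-0.15,5.2],"turn":0,"grip":1},{"slide":[-0.1,-0.15,5.2],"turn":0,"grip":1}]' 25
python3 - <<'E'
from h import *
go((.5600,-.2098,.1627),24)
E
```

```text
time: 6.7
eef_pos: [0.5602, -0.2114, 0.1807]
tcp_rot: [0.978, 0.208, 0.0, 0.0]
contact_force: [-0.6, -0.6, -1.1]
opening: 0.181
finger_force: 25.0
slide cm [ 0.04 -0.16  1.8 ] turn -0.0 yaw now 23.99 pos [ 0.5602 -0.2114  0.1807] z-axis [ 5.e-04 -3.e-04 -1.e+00] F [-0.6 -0.6 -1.1] t 6.7
```

```bash
cat >> h.py <<'E'
def fit(P,m,c0):
    from scipy.optimize import least_squares
    Q=P[m][:,:2]; d=Q-c0; a=np.degrees(np.arctan2(d[:,1],d[:,0])); r=np.hypot(*d.T)
    E=np.array([Q[(a>=t)&(a<t+10)][np.argmax(r[(a>=t)&(a<t+10)])] for t in range(-180,180,10) if ((a>=t)&(a<t+10)).any()])
    f=least_squares(lambda x:np.hypot(*(E-x[:2]).T)-x[2],[*c0,.048],loss='soft_l1',f_scale=.001)
    return f.x.round(4),np.median(P[m][:,2]).round(4)
def disc(tag,z):
    im,d=grab('scene',tag); P=cloud('scene',d)
    near=np.hypot(P[...,0]-.56,P[...,1]+.212)<.055
    print('disc',fit(P,near&(abs(P[...,2]-z)<.006),np.array([.5604,-.2114])))
E
python3 - <<'E'
from h import *
disc('scene3',.1760)
disc('scene4',.1760)
go((.5600,-.2098,.1627),24)
E
```

```text
disc (array([ 0.5612, -0.2129,  0.0473]), np.float64(0.1755))
disc (array([ 0.5607, -0.2128,  0.0476]), np.float64(0.1754))
slide cm [ 0.04 -0.16  1.8 ] turn -0.0 yaw now 23.99 pos [ 0.5602 -0.2114  0.1807] z-axis [ 6.e-04 -3.e-04 -1.e+00] F [ 0.2 -0.1 -1.9] t 6.8
```

```bash
python3 -m inch '[{"slide":[0,-0.15,0],"turn":0,"grip":1},{"slide":[0,-0.15,0.15],"turn":0,"grip":1},{"slide":[0,-0.15,0.3],"turn":0,"grip":1},{"slide":[0,-0.15,0.4],"turn":0,"grip":1},{"slide":[0,-0.15,0.5],"turn":0,"grip":1},{"slide":[0,-0.15,0.5],"turn":0,"grip":1}]' 25
python3 -m inch '[{"slide":[0,0,0.15],"turn":0,"grip":1},{"slide":[0,0,0.3],"turn":0,"grip":1},{"slide":[0,0,0.45],"turn":0,"grip":1},{"slide":[0,0,0.6],"turn":0,"grip":1},{"slide":[0,0,0.7],"turn":0,"grip":1},{"slide":[0,0,0.8],"turn":0,"grip":1},{"slide":[0,0,0.8],"turn":0,"grip":1}]' 25
python3 - <<'E'
from h import *
disc('scene5',.166)
go((.5600,-.2098,.1627),24)
E
```

```text
time: 7.4
eef_pos: [0.5593, -0.2098, 0.175]
tcp_rot: [0.978, 0.208, -0.0, -0.0]
contact_force: [0.8, -0.2, -0.7]
opening: 0.187
finger_force: 25.0
time: 8.1
eef_pos: [0.5594, -0.2099, 0.1671]
tcp_rot: [0.978, 0.208, -0.0, -0.0]
contact_force: [2.0, -0.6, -1.3]
opening: 0.184
finger_force: 25.0
disc (array([ 0.56  , -0.2114,  0.0473]), np.float64(0.1622))
slide cm [0.05 0.01 0.45] turn -0.0 yaw now 24.0 pos [ 0.5595 -0.2099  0.1672] z-axis [-1.e-04  1.e-04 -1.e+00] F [-0.4  0.  -1. ] t 8.15
```

```bash
python3 -m inch '[{"slide":[0,0,0.1],"turn":0,"grip":1},{"slide":[0,0,0.2],"turn":0,"grip":1},{"slide":[0,0,0.3],"turn":0,"grip":1},{"slide":[0,0,0.35],"turn":0,"grip":1},{"slide":[0,0,0.4],"turn":0,"grip":1},{"slide":[0,0,0.4],"turn":0,"grip":1}]' 25
python3 -m inch '[{"slide":[0,0,0.03],"turn":0,"grip":1},{"slide":[0,0,0.06],"turn":0,"grip":1},{"slide":[0,0,0.08],"turn":0,"grip":1},{"slide":[0,0,0.08],"turn":0,"grip":1}]' 25
python3 -m inch '[{"slide":[0,0,0.03],"turn":0,"grip":1},{"slide":[0,0,0.05],"turn":0,"grip":1},{"slide":[0,0,0.05],"turn":0,"grip":1}]' 25
```

```text
time: 8.75
eef_pos: [0.5594, -0.2099, 0.1633]
tcp_rot: [0.978, 0.208, -0.0, -0.0]
contact_force: [0.2, 0.2, -1.5]
opening: 0.184
finger_force: 25.0
time: 9.15
eef_pos: [0.5595, -0.2099, 0.1627]
tcp_rot: [0.978, 0.208, 0.0, 0.0]
contact_force: [-0.3, -0.6, -0.1]
opening: 0.185
finger_force: 25.1
time: 9.45
eef_pos: [0.5595, -0.21, 0.1627]
tcp_rot: [0.978, 0.208, 0.0, 0.0]
contact_force: [-1.6, 1.1, 3.0]
opening: 0.185
finger_force: 25.6
```

```bash
python3 -m inch '[{"slide":[0,0,0.04],"turn":0,"grip":1},{"slide":[0,0,0.04],"turn":0.05,"grip":1},{"slide":[0,0,0.04],"turn":0.1,"grip":1},{"slide":[0,0,0.04],"turn":0.15,"grip":1},{"slide":[0,0,0.04],"turn":0.2,"grip":1},{"slide":[0,0,0.04],"turn":0.25,"grip":1},{"slide":[0,0,0.04],"turn":0.3,"grip":1},{"slide":[0,0,0.04],"turn":0.35,"grip":1},{"slide":[0,0,0.04],"turn":0.35,"grip":1}]' 25
python3 - <<'E'
from h import *
disc('scene6',.158); go((.5595,-.21,.1627),-16); print(ctrl.get_state()['wrist_torque'])
E
```

```text
time: 10.35
eef_pos: [0.5602, -0.2098, 0.1627]
tcp_rot: [0.999, 0.035, 0.001, 0.0]
contact_force: [-0.9, 2.0, 5.6]
opening: 0.186
finger_force: 26.0
disc (array([ 0.5612, -0.2119,  0.0479]), np.float64(0.1576))
slide cm [-0.06  0.02 -0.  ] turn 0.349 yaw now 3.98 pos [ 0.5601 -0.2098  0.1627] z-axis [ 0.0017 -0.     -1.    ] F [-0.6  1.6  5.5] t 10.4
[ 0.29817502  0.1821767  -0.04398815]
```

```bash
python3 -m inch '[{"slide":[0,0,0],"turn":0.05,"grip":1},{"slide":[0,0,0],"turn":0.1,"grip":1},{"slide":[0,0,0],"turn":0.15,"grip":1},{"slide":[0,0,0],"turn":0.2,"grip":1},{"slide":[0,0,0],"turn":0.25,"grip":1},{"slide":[0,0,0],"turn":0.3,"grip":1},{"slide":[0,0,0],"turn":0.33,"grip":1},{"slide":[0,0,0],"turn":0.35,"grip":1},{"slide":[0,0,0],"turn":0.35,"grip":1},{"slide":[0,0,0],"turn":0.35,"grip":1}]' 25
python3 - <<'E'
from h import *
disc('scene7',.158); go((.5595,-.21,.1627),-16); print(ctrl.get_state()['wrist_torque'],ctrl.get_state()['finger_force'])
grab('top','top7')
im=[cv2.resize(cv2.imread(f'pics/{n}7.png')[a:a+75,b:b+75],(400,400),interpolation=cv2.INTER_CUBIC) for n,a,b in(('scene',220,235),('top',150,360))]
cv2.imwrite('pics/c4.png',np.clip(np.hstack(im)*1.4,0,255).astype(np.uint8))
f=lambda p:((proj('scene',np.array(p))-[235,220])*400/75).round(0)
for A in(24,-16,-56,204,164,124): print(A,f([.5604+.0555*np.cos(np.radians(A)),-.2114+.0555*np.sin(np.radians(A)),.15]), 'bar end top',f([.5604+.038*np.cos(np.radians(A)),-.2114+.038*np.sin(np.radians(A)),.192]))
E
```

```text
time: 11.4
eef_pos: [0.5603, -0.2095, 0.1627]
tcp_rot: [0.99, -0.139, 0.001, -0.0]
contact_force: [0.7, 4.1, 4.6]
opening: 0.183
finger_force: 26.0
disc (array([ 0.5618, -0.2123,  0.0474]), np.float64(0.1575))
slide cm [-0.07  0.07  0.  ] turn -0.0 yaw now -16.02 pos [ 0.5603 -0.2095  0.1627] z-axis [ 2.2e-03  3.0e-04 -1.0e+00] F [0.5 3.7 5.6] t 11.45
[0.46866962 0.13304898 0.15948784] 25.969298779964447
24 [293. 260.] bar end top [248. 206.]
-16 [234. 322.] bar end top [206. 249.]
-56 [146. 337.] bar end top [144. 259.]
204 [ 67. 184.] bar end top [ 87. 152.]
164 [127. 127.] bar end top [130. 111.]
124 [209. 114.] bar end top [189. 102.]
```

View pics/c4.png

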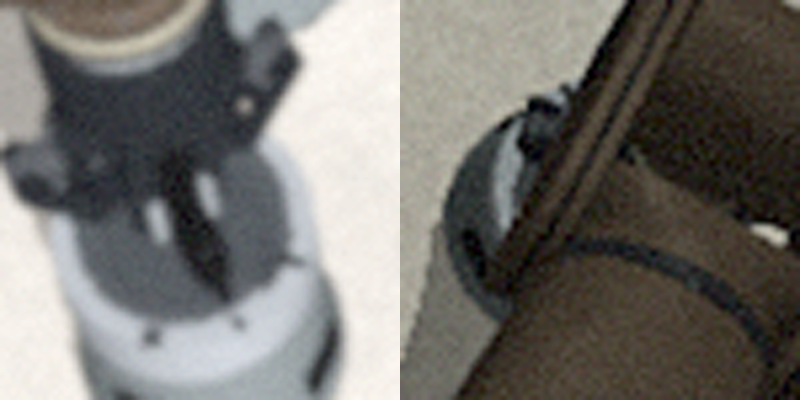

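The left crop shows the bar's end at (222,297), pointing at the short half-way mark at (237,322), with the disc flush on the collar. I'll put a number on the bar angle before handing in.

Run:
```python
from h import *
D=np.load('scene7.npz'); P=cloud('scene',D['d'])
for lo,hi in((.186,.198),(.165,.198)):
    m=(P[...,2]>lo)&(P[...,2]<hi)&(D['im'].max(-1)<60); v,u=np.nonzero(m); k=(u>262)&(u<285)&(v>248)&(v<282)
    Q=P[v[k],u[k],:2]; r=cv2.minAreaRect(Q.astype(np.float32)); l=cv2.fitLine(Q.astype(np.float32),cv2.DIST_L1,0,.001,.001).ravel()
    print(len(Q),r,np.degrees(np.arctan2(l[1],l[0])),l[2:])
# mark & bar end directions in pixel
for A in(-8,-12,-16,-20): print(A,[((proj('scene',np.array([.5618+.038*np.cos(np.radians(A)),-.2123+.038*np.sin(np.radians(A)),z]))-[235,220])*400/75).round(0) for z in(.158,.192)])
```

```text
136 ((0.5737353563308716, -0.21286626160144806), (0.025552818551659584, 0.05160457268357277), 52.10993957519531) -18.679337 [ 0.57351756 -0.2147377 ]
172 ((0.5743743181228638, -0.21280546486377716), (0.026960186660289764, 0.05220040678977966), 50.537803649902344) -19.50502 [ 0.57624817 -0.21593398]
-8 [array([225., 279.]), array([217., 246.])]
-12 [array([220., 283.]), array([212., 249.])]
-16 [array([215., 286.]), array([207., 252.])]
-20 [array([209., 288.]), array([201., 255.])]
```

Run:
```python
from h import *
D=np.load('scene7.npz'); P=cloud('scene',D['d']); c=np.array([.5618,-.2123])
a=np.radians(-16); e=np.array([np.cos(a),np.sin(a)]); n=np.array([-e[1],e[0]])
q=P[...,:2]-c; s=q@e; t=q@n
m=(abs(P[...,2]-.191)<.005)&(abs(t)<.02)
for lo in np.arange(.012,.044,.004):
    k=m&(s>lo)&(s<=lo+.004)
    if k.any(): print(round(lo,3),k.sum(),(t[k].min()*1e3).round(1),(t[k].max()*1e3).round(1),(t[k].mean()*1e3).round(1))
```

```text
0.012 12 -5.2 8.0 0.6
0.016 11 -7.3 7.8 -0.6
0.02 14 -7.5 7.6 0.4
0.024 9 -6.7 6.2 -1.3
0.028 12 -7.6 7.0 -0.0
0.032 14 -6.8 8.3 1.0
0.036 5 -3.8 6.0 0.9
```

```bash
python3 -c "
from plant import ctrl
print(ctrl.sign_off())"
```

```text
the job is handed in; nothing more can be done
None
```

The larger lid is fully down in the smaller mill and turned 40° clockwise so its bar points at the half-way mark; I handed the job in at about 11.5 s, with the arm still holding it there at about 26 N grip and about 6 N downward force.

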